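Put the UV torch away and snap its slide lid shut

TASK

Put the UV torch flat into the cradle of its grey case. Then pick up the green lid by its grip bar, start its nose in the grooves at the case's open end, and slide it along, over the small springy ridge at the far end, until it is fully home against the end wall and the ridge has snapped into the lid's cross groove. Work by feel: lean on the lid until the ridge gives way (it takes about 20 N) but never ram or jam it (stay well below 35 N), and leave everything else on the desk where it is.

Things in the scene. Friction and masses are not known exactly. Their poses are not given: they have to be found in the camera images.
- case: Grey slide-lid torch case, screwed to the desk (cannot move), 104 (x) x 181 (y) x 41 mm high. Origin: on the desk under the middle; y runs from the open mouth end (y -95 mm) to the closed end (y +86); the lid closes by sliding along +y. Floor at z 4, torch space x -41..41, y -89..55. Screw ears (heads at z 6) reach x +-72 at y +-55. Two level ledges, x 41..52 and -41..-52, z 30, carry the lid
- cradle (a point): In the case (its x 0, y -17, z 4 mm; axes as the case's): where the torch's origin lies when put away. Two pairs of black ribs, 12 mm high, 16 mm long, 45 mm either side of it along y, leave a 35 mm wide lane along y for the 30 mm torch; between the pairs the full 82 mm width of the case is free for fingers. The torch has about 4 mm play either way along y
- mouth (a point): Outer edge, chamfered by 2 mm, of the sill, the low (30 mm) wall at the open end (case x 0, y -95, z 30; axes as the case's). Guides on the ledges, up to z 41, hold the lid sideways: inner faces at x +-45.5 mm (1.5 mm play a side), flaring to +-50.5 over the last 26 mm to the mouth. Over these 26 mm the ledges are open from above: the lid's nose can be laid down here and pushed under the lips
- lips (a point): Middle of the gap between the two lips where they begin (case x 0, y -69, z 38 mm; axes as the case's). The lips lie over the ledges and make the grooves; they reach in to x +-40 mm, top at z 41, underside at z 37.6 (1.6 mm play over the 6 mm lid) from y -52 to the closed end; from y -69 to -52 they are bent up by 4 mm as a lead-in
- home (a point): Where the lid's origin lies when the lid is fully home, nose against the rigid end wall, whose inner face is at case y 80 mm (case x 0, y -6, z 30 mm; axes as the case's)
- ridge (a joint): Small springy end ridge: black, 60 mm wide, across the case at case y 75 mm; crest 3 mm above the ledges, flanks 30 degrees (front) and 70 (back). Value: how far it is pressed down in m (0 free, at most 0.0036); spring 7 N + 1 N/mm. The lid's nose meets it 7 mm before home; the push needed grows to 14 to 22 N at 2 to 3 mm before home, then the lid snaps over it to the rigid end wall
- lid: Loose stiff green lid, 88 (x) x 172 (y) x 6 mm, about 0.11 kg, with a black grip bar, lying flat on the desk, right side up. Origin: centre of its underside; +y is the leading end (nose, y 86 mm), z up. Underside: the front 3.5 mm of the nose is bevelled, rising 2.5 mm; behind it a cross groove, y 70 to 82.5 mm, 3.8 mm deep, takes the ridge. It goes on with its y along the case's y
- lid_grip (a point): Middle of the lid's grip bar, 62 (x) x 12 (y) x 16 mm high, on the plate 20 mm behind its middle (lid x 0, y -20, z 14 mm; bar top at lid z 22, plate top at z 6); pinch it from above across its 12 mm, fingers closing along the lid's y; axes as the lid's
- lid_nose (a point): Middle of the leading end of the lid, at the level of its underside (lid x 0, y 86, z 0 mm); axes as the lid's
- uv_torch: Black UV torch with a red button, 30 (x) x 135 (y) mm, flat body 20 mm high, switch to 23 mm at y +30; 0.09 kg, lying flat on the desk, switch up. Origin: centre of its underside, y lengthwise. Grasp it across its 30 mm width; either end may point to the mouth
- moistener: The white finger-moistener cup, 78 mm wide, 25 mm high; origin: centre of its underside. Bystander, leave it alone
- battery: The green and white battery, 15 x 50 x 15 mm, lying; origin: centre of its underside. Bystander, leave it alone
- keys: The bunch of keys, 110 x 121 x 8 mm; origin: centre of its underside. Bystander, leave it alone
- marker: The marker pen, white with a black cap, 135 mm long, 16 mm thick; origin: centre of its underside. Bystander, leave it alone
- ink_pad: The blue ink pad tin, 75 x 112 x 14 mm; origin: centre of its underside. Bystander, leave it alone
- coin_roll_green: The coin roll with the green band, 25 mm thick, 60 mm high, standing; origin: centre of its underside. Bystander, leave it alone
- coin_roll_blue: The coin roll with the blue band, 25 mm thick, 60 mm high, standing; origin: centre of its underside. Bystander, leave it alone
- bundle_a: The lower note bundle, banded notes, 71 x 160 x 16 mm; origin: centre of its underside. Bystander, leave it alone
- bundle_b: The upper note bundle, banded notes, 74 x 161 x 17 mm, lying on the lower bundle; origin: centre of its underside. Bystander, leave it alone

How it is judged:
By the outcome, as a careful person would: the job done as asked, in the order asked, and still so for the second after the job is handed in, with the robot touching nothing.
It also fails if it takes over 72 s, if anything falls off the work surface, if the arm or the gripper's body presses on something with over 40 N, if the wrist force passes 120 N, or if a joint passes its speed limit or range.

ROBOT

A 6-joint arm with a two-finger parallel gripper is mounted at the origin on a cart in front of the work surface, level with it; the furniture and walls round the work are solid. World frame = base frame: x ahead of the robot, y to its left, z up, the work surface at z = 0. Lengths are in m, angles in rad, forces in N, time in s.
With the tool pointing down it reaches from about 0.325 to 0.9 m from the base axis. Payload 6.1 kg.
Tool frame: the origin (TCP) lies at the very end of the fingers, on their centre line; the grasp point (between the pads) lies 19 mm behind it; z points along the fingers, y is the line along which they close (so a half turn about z gives the same grasp; the last joint's range is limited). The gripper opens to 85 mm and grips with 20 to 120 N. Pads are 22 mm wide; open, the fingers measure 114 mm over their backs; the gripper's body (76 mm by 85 mm) begins 54 mm behind the grasp point. The pads swing forward as they close: fully open they stand 13 mm farther back than shut.
Start: joints at [1.152, 0.22, 1.526, -0, 1.395, -0.126], TCP at [0.18, 0.598, 0.231] pointing down, gripper open.
Joint ranges: [-2.98, 2.98], [-0.91, 2.08], [0.09, 2.57], [-1.24, 4.39], [0.2, 2.65], [-2.68, 2.68]. Speed limits (rad/s): [2.57, 2.57, 3.01, 3.14, 3.14, 3.14].

INTERFACE

Orientations are given as a rotation vector (axis times angle).
In Python, from rig import ctrl gives the robot as it stands.
- The arm moves only by the tool apply_moves, never from a script. Its argument "deltas" is a list of rows, each a list of 2 entries, a list of its own where there are three numbers: the shift along the tool's x, y, z in mm, then the turn about the tool's z in rad. In form: [[[x, y, z], twist], ...]. A call has 1 to 10 rows; each row is the pose to reach, as a shift and turn from the pose commanded when the call began, along the tool's axes at that moment; what a row does not reach only later rows make up. A row lasts 1/10 s, in which the tool goes at most 50 mm and 8.59 degrees, less where a joint would pass 70% of its speed; a pose out of reach is approached as far as the arm can. A call with a gripper value outside its range is refused whole. "claw" is the finger opening in mm, from 0 to 85.4, set as the call begins (left out, the last holds). The fingers move at their own pace and stop on an object; "grip_force" is the grip in N (left out, the last holds). Time passes only in rows, so rows that repeat a pose let the fingers close. It gives the time, the measured TCP pose, the force, the opening and the grip force at its end, in the units of the state.
- ctrl.get_obs(): the state, without advancing time (a new reading comes with each control period).
- ctrl.grab_frame(name): name is "side" or "top"; returns the picture (400x640x3 uint8, red, green, blue); there is no depth.
- ctrl.camera_info(name): a dict with "fovy" (degrees; the focal length in pixels is half the picture's height over the tangent of half this angle, whatever the lens; pixels are square), "cx", "cy" (the principal point, pixels), "dist" ([k1, k2, p1, p2, k3] as OpenCV has them; the pictures are not rectified), "eye" and "orientation" of the camera in the world. Camera axes: x right, y down, z forward; pixel columns grow to the right and rows downward; lengths in m; the calibration is good to about 2 mm. A picture is of the moment at which its call begins. camera_info takes no time and is no camera call.
- ctrl.finish_job(): hands the job in; it is judged then, once.
The state is a dict: "time_s": time; "q": joint angles; "qvel": joint speeds; "effort": joint torques, N m; "ee_pos": TCP position; "orientation": TCP orientation; "contact_force": force on the tool from outside, world axes, zero at the start; "torque": the same for the moment, N m; "grip_width": opening from 0.0 (shut) to 1.0 (fully open); "gripper_force": force on a finger pad.
Only numpy, scipy, OpenCV 4.12 (cv2) and the standard library are available. Lean on these libraries where they do the work, as an engineer would, in place of code of your own. Each camera call takes 0.05 s, during which the arm holds its last target. There are 200 camera calls.

## Working session

There is one attempt and no reset: what is moved stays moved. The work goes in short steps, Python scripts to look and compute and a tool call to move; the robot and the scene stay as the last step left them, time stands still between calls to the robot, and variables do not carry over. Pictures are saved under pics/ and viewed, at most 10 in all, crops included, and the job is handed in when it is done.

Besides the shell and the picture viewer there is one more tool, called after ">>>" by a JSON object that holds its "method" and its "body". apply_moves: Moves the arm, as the interface text tells. Its arguments: {"type":"object","properties":{"deltas":{"type":"array","items":{"type":"array"}},"claw":{"type":"number"},"grip_force":{"type":"number"}},"required":["deltas"]}

```bash
mkdir -p pics; python3 - <<'E'
from rig import ctrl
import cv2
for n in("top","side"):
    f=ctrl.grab_frame(n); cv2.imwrite(f"pics/{n}0.png",cv2.cvtColor(f,cv2.COLOR_RGB2BGR)); print(ctrl.camera_info(n))
print(ctrl.get_obs())
E
```

```text
{'fovy': 46.56456710948394, 'cx': 315.7720967071687, 'cy': 203.2879493017026, 'dist': array([0.04484177, 0.        , 0.        , 0.        , 0.        ]), 'eye': array([ 0.47233073, -0.04335613,  1.20035364]), 'orientation': array([-2.21679927,  2.17678893, -0.12171561])}
{'fovy': 49.49015563992948, 'cx': 322.42112372676354, 'cy': 187.82643030499506, 'dist': array([-0.12075654,  0.        ,  0.        ,  0.        ,  0.        ]), 'eye': array([ 0.06537998, -0.9992614 ,  0.53491308]), 'orientation': array([-1.95162652,  0.49941922, -0.29128019])}
{'time_s': 0.1, 'q': array([ 1.15192779e+00,  2.21172700e-01,  1.52752132e+00, -1.53211595e-05,
        1.39469542e+00, -1.26104804e-01]), 'qvel': array([ 1.97010937e-04, -2.13732305e-03, -3.89940424e-04, -4.31798595e-04,
       -7.05277672e-04, -5.98132379e-05]), 'effort': array([ 4.16470575e-04, -4.98249722e+01, -3.90546191e+01, -2.31767917e-04,
        5.75595419e-03, -2.59962697e-06]), 'ee_pos': array([0.18015796, 0.59789042, 0.23027985]), 'orientation': array([-4.58158853e-01, -3.10752967e+00,  2.72420748e-03]), 'contact_force': array([-0.1287593 , -0.83134328, -0.24947295]), 'torque': array([0.02011257, 0.01564777, 0.05577636]), 'gripper_force': 0.0, 'grip_width': 1.0016241300509017}
```

View pics/top0.png

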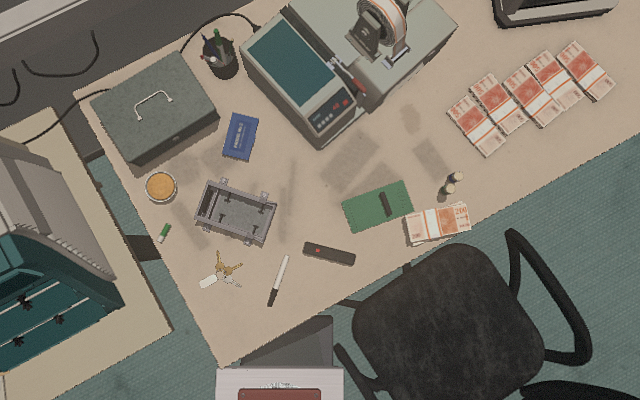

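View pics/side0.png

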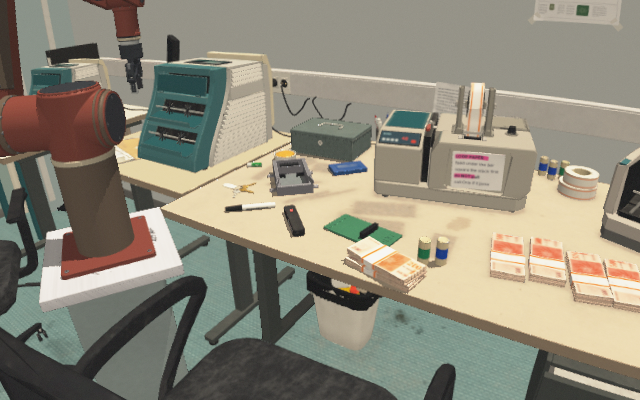

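The top view shows the case at about (235,212), the torch at (329,253), and the lid at (377,206) with its bar at (385,204). I'll zoom in and measure next.

```bash
cat > h.py <<'E'
import numpy as np, cv2
from rig import ctrl
from scipy.spatial.transform import Rotation as R
def cam(n):
    c=ctrl.camera_info(n); f=200/np.tan(np.radians(c['fovy'])/2)
    return np.array([[f,0,c['cx']],[0,f,c['cy']],[0,0,1]]),c['dist'],c['eye'],R.from_rotvec(c['orientation']).as_matrix()
def ray(n,px):
    K,d,e,M=cam(n); u=cv2.undistortPoints(np.array(px,float).reshape(-1,1,2),K,d).reshape(-1,2)
    return e,np.c_[u,np.ones(len(u))]@M.T
def onz(n,px,z):
    e,v=ray(n,px); z=np.broadcast_to(z,len(v)); return e+v*((z-e[2])/v[:,2])[:,None]
def proj(n,P):
    K,d,e,M=cam(n); rv=cv2.Rodrigues(M.T)[0]
    return cv2.projectPoints(np.array(P,float).reshape(-1,1,3),rv,-M.T@e,K,d)[0].reshape(-1,2)
def bgr(n): return cv2.cvtColor(ctrl.grab_frame(n),cv2.COLOR_RGB2BGR)
def blob(mask,box):
    x0,y0,x1,y1=box; m=np.zeros_like(mask); m[y0:y1,x0:x1]=mask[y0:y1,x0:x1]
    cs,_=cv2.findContours(m,cv2.RETR_EXTERNAL,cv2.CHAIN_APPROX_NONE); return max(cs,key=cv2.contourArea)
def rect(n,c,z):
    P=onz(n,c.reshape(-1,2),z)[:,:2]; (cx,cy),(w,h),a=cv2.minAreaRect((P*1000).astype(np.float32)); 
    if w>h: w,h,a=h,w,a+90
    # long axis direction
    a=np.radians(a+90); return np.array([cx,cy]),w,h,np.degrees(a)
E
python3 - <<'E'
from h import *
im=cv2.imread("pics/top0.png"); hsv=cv2.cvtColor(im,cv2.COLOR_BGR2HSV)
g=((hsv[...,0]>50)&(hsv[...,0]<90)&(hsv[...,1]>90)).astype(np.uint8)
k=(hsv[...,2]<85).astype(np.uint8)
lid=blob(g|k,(335,170,420,240)); print("lid",rect("top",lid,.006))
bar=blob(k,(370,185,400,220)); print("bar",rect("top",bar,.022), cv2.contourArea(bar))
t=blob(k,(296,235,360,272)); print("torch",rect("top",t,.010), cv2.contourArea(t))
rd=(((hsv[...,0]<8)|(hsv[...,0]>172))&(hsv[...,1]>120)).astype(np.uint8)
b=blob(rd,(300,235,360,272)); print("button",onz("top",[b.reshape(-1,2).mean(0)],.023))
a=cv2.resize(im[165:265,185:285],None,fx=6,fy=6,interpolation=cv2.INTER_CUBIC)
cv2.imwrite("pics/case.png",a)
s=cv2.imread("pics/side0.png")[140:290,200:450]
cv2.imwrite("pics/sidez.png",cv2.resize(s,None,fx=3.2,fy=3.2,interpolation=cv2.INTER_CUBIC))
E
```

```text
lid (array([ 567.82037354, -260.9630127 ]), 16.8099422454834, 66.01795196533203, np.float64(200.9917221069336))
bar (array([ 566.54119873, -258.0479126 ]), 16.584768295288086, 65.13349914550781, np.float64(200.99172019958496)) 126.5
torch (array([ 439.65048218, -117.28619385]), 29.2464599609375, 132.26513671875, np.float64(256.10388946533203)) 138.5
button [[ 0.4469619  -0.08627328  0.023     ]]
```

View pics/case.png

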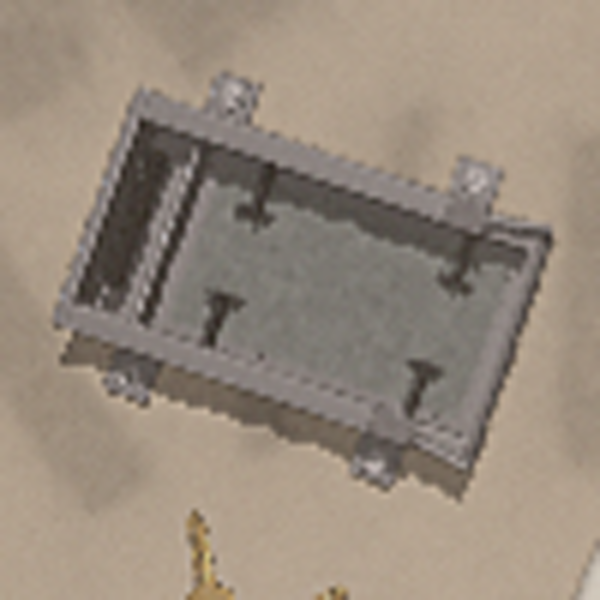

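View pics/sidez.png

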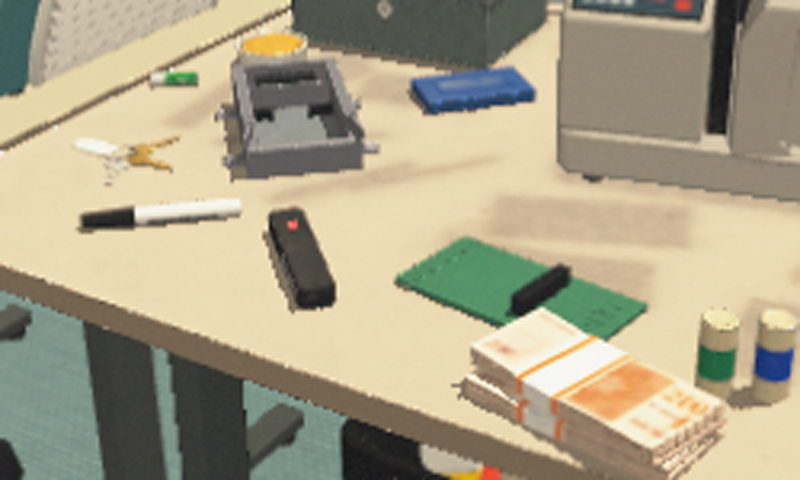

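Case crop: the closed end is at the image left (dark pocket) and the mouth is at the right. The ear screws are at about (224,181), (264,195), (206,229) and (247,243). In the side view the lid's nose points left, away from the bundles, and the torch button faces the far end.

```bash
python3 - <<'E'
from h import *
im=cv2.imread("pics/top0.png"); hsv=cv2.cvtColor(im,cv2.COLOR_BGR2HSV)
print(hsv[215,360],hsv[200,170+190])
g=((hsv[...,0]>50)&(hsv[...,0]<95)&(hsv[...,1]>70)).astype(np.uint8)
k=(hsv[...,2]<85).astype(np.uint8)
lid=blob(cv2.morphologyEx(g|k,cv2.MORPH_CLOSE,np.ones((3,3),np.uint8)),(330,165,425,240)); print("lid",rect("top",lid,.006))
L=cv2.approxPolyDP(lid,4,True).reshape(-1,2); print(L.tolist())
o=lambda p:np.array(p)/6+[185-.42,165-.42]
ears=o([(232,95),(477,182),(128,383),(375,468)]); E=onz("top",ears,.006)*1000
print("ears",E.round(1).tolist(),"c",E.mean(0).round(1)); 
d=(E[0]+E[2]-E[1]-E[3])/2; print("len",np.linalg.norm(d[:2]),"ang",np.degrees(np.arctan2(d[1],d[0])),"w",np.linalg.norm((E[0]+E[1]-E[2]-E[3])[:2]/2))
C=onz("top",o([(140,90),(58,325),(552,232),(466,468)]),[.041,.041,.041,.041])*1000
print("cor",C.round(1).tolist()); 
d=(C[0]+C[1]-C[2]-C[3])/2; u=d[:2]/np.linalg.norm(d[:2]); print(np.linalg.norm(d[:2]),np.degrees(np.arctan2(d[1],d[0])),np.linalg.norm((C[0]+C[2]-C[1]-C[3])[:2]/2),"origin",C.mean(0)[:2]+4.5*u)
E
```

```text
[ 60  53 124] [ 60  53 121]
lid (array([ 567.82037354, -260.9630127 ]), 16.8099422454834, 66.01795196533203, np.float64(200.9917221069336))
[[381, 192], [387, 217], [391, 211]]
ears [[620.6, 157.2, 6.0], [585.4, 51.9, 6.0], [496.9, 196.8, 6.0], [462.6, 91.9, 6.0]] c [541.4 124.5   6. ]
len 110.697415539175 ang 71.70182432927747 w 129.51205846672988
cor [[617.5, 189.1, 41.0], [519.5, 219.1, 41.0], [561.8, 17.6, 41.0], [463.5, 50.6, 41.0]]
178.97254828937125 71.81134950314032 103.10037147337283 origin [541.97672511 123.36626798]
```

```bash
cat >> h.py <<'E'
def delta(x,y,z,yaw):
    "target TCP in mm, yaw (deg) of tool y line in world -> delta in tool axes"
    o=ctrl.get_obs(); M=R.from_rotvec(o['orientation']).as_matrix()
    cur=np.degrees(np.arctan2(M[1,1],M[0,1])); t=-((yaw-cur+90)%180-90)
    d=M.T@(np.array([x,y,z])-o['ee_pos']*1000)
    print("d",d.round(1),"twist",np.radians(t).round(3),"| pos",(o['ee_pos']*1000).round(1),"yaw",cur.round(1),"q6",o['q'][5].round(2),"t",o['time_s'],"F",o['contact_force'].round(1),"tilt z",M[:,2].round(4))
E
python3 - <<'E'
from h import *
im=cv2.imread("pics/top0.png"); hsv=cv2.cvtColor(im,cv2.COLOR_BGR2HSV).astype(int)
g=((hsv[...,0]>50)&(hsv[...,0]<90)&(hsv[...,1]>75)).astype(np.uint8)
print(im[215,360],im[222,370],hsv[222,370],im[212,395])
b,gg,r=[im[...,i].astype(int) for i in range(3)]
g=((gg-r>18)).astype(np.uint8); k=(hsv[...,2]<85).astype(np.uint8)
lid=blob(cv2.morphologyEx(g|k,cv2.MORPH_CLOSE,np.ones((3,3),np.uint8)),(330,170,420,240)); print("lid",rect("top",lid,.006),cv2.approxPolyDP(lid,4,True).reshape(-1,2).tolist())
for p in [(0,0,0),(.18,.598,.23),(.3,.3,.23),(.44,-.117,.23)]: print(p,proj("top",[p]).round(),proj("side",[p]).round())
print("machine corners z0",onz("top",[(125,300),(52,118),(170,328)],0).round(3).tolist(),"z.3",onz("top",[(125,300),(52,118)],.3).round(3).tolist())
delta(439.7,-117.3,100,-13.9)
E
```

```text
[ 98 124  98] [ 95 119  95] [ 60  51 119] [ 95 118  95]
lid (array([ 562.00598145, -240.47059631]), 86.51191711425781, 169.89288330078125, np.float64(111.08561515808105)) [[402, 180], [341, 202], [352, 232], [413, 210]]
(0, 0, 0) [[279. 432.]] [[107. 246.]]
(0.18, 0.598, 0.23) [[-36. 387.]] [[138.  95.]]
(0.3, 0.3, 0.23) [[127. 323.]] [[190. 107.]]
(0.44, -0.117, 0.23) [[335. 256.]] [[289. 135.]]
machine corners z0 [[0.316, 0.39, 0.0], [0.771, 0.593, 0.0], [0.248, 0.277, 0.0]] z.3 [[0.355, 0.282, 0.3], [0.696, 0.434, 0.3]]
d [-454.9 -609.6  131.3] twist 1.521 | pos [180.2 597.9 230.3] yaw 73.2 q6 -0.13 t 0.1 F [-0.1 -0.8 -0.2] tilt z [-7.0e-04 -1.6e-03 -1.0e+00]
```

>>> {"method": "apply_moves", "body": {"deltas": [[[-17,-42,0],0.1],[[-34,-85,0],0.2],[[-51,-127,0],0.3],[[-68,-170,0],0.4],[[-85,-212,0],0.5],[[-116,-245,0],0.62],[[-147,-278,0],0.74],[[-178,-311,0],0.86],[[-209,-344,0],0.98],[[-240,-377,0],1.1]], "claw": 50}}

```text
time_s: 1.1
ee_pos: [0.3015, 0.1665, 0.2312]
orientation: [2.02, 2.405, 0.001]
contact_force: [0.1, -0.2, -0.3]
grip_width: 0.586
gripper_force: 0.0
```

```bash
python3 -c "
from h import *
delta(439.7,-117.3,60,-13.9)"
```

```text
d [-303.5   86.9  171.3] twist 0.416 | pos [301.5 166.5 231.2] yaw 9.9 q6 0.1 t 1.1 F [ 0.1 -0.2 -0.3] tilt z [ 7.e-04  2.e-04 -1.e+00]
```

>>> {"method": "apply_moves", "body": {"deltas": [[[-40,12,0],0.06],[[-80,23,0],0.12],[[-120,35,10],0.18],[[-160,46,30],0.24],[[-200,58,60],0.3],[[-240,69,95],0.36],[[-280,80,135],0.416],[[-304,87,165],0.416],[[-304,87,171],0.416],[[-304,87,171],0.416]]}}

```text
time_s: 2.1
ee_pos: [0.4388, -0.1152, 0.0579]
orientation: [-2.467, -1.937, 0.004]
contact_force: [-0.6, -0.3, 0.5]
grip_width: 0.585
gripper_force: 0.0
```

```bash
python3 -c "
from h import *
delta(439.7,-117.3,3,-13.9)"
```

```text
d [-1.9  1.7 54.9] twist 0.003 | pos [ 438.8 -115.2   57.9] yaw -13.7 q6 -0.19 t 2.1 F [-0.6 -0.3  0.5] tilt z [-0.0055  0.0027 -1.    ]
```

>>> {"method": "apply_moves", "body": {"deltas": [[[-1,1,15],0.0],[[-1,1,30],0.0],[[-1,1,42],0.0],[[-1,1,50],0.0],[[-1,1,54],0.0],[[-1,1,54],0.0],[[-1,1,54],0.0]]}}

```text
time_s: 2.8
ee_pos: [0.442, -0.1169, 0.0069]
orientation: [2.469, 1.942, 0.001]
contact_force: [0.2, -0.5, 0.1]
grip_width: 0.585
gripper_force: 0.0
```

>>> {"method": "apply_moves", "body": {"deltas": [[[0,0,0],0],[[0,0,0],0],[[0,0,0],0],[[0,0,0],0],[[0,0,0],0],[[0,0,0],0]], "claw": 20, "grip_force": 40}}

```text
time_s: 3.4
ee_pos: [0.4422, -0.1171, 0.007]
orientation: [2.469, 1.941, 0.001]
contact_force: [-1.0, 0.6, 5.8]
grip_width: 0.338
gripper_force: 41.2
```

```bash
python3 -c "
from h import *
delta(439.7,-117.3,3,-13.9)"
```

```text
d [-0.7 -2.4  4. ] twist 0.005 | pos [ 442.2 -117.1    7. ] yaw -13.6 q6 -0.19 t 3.4 F [-1.   0.6  5.8] tilt z [ 1.1e-03 -5.0e-04 -1.0e+00]
```

>>> {"method": "apply_moves", "body": {"deltas": [[[0,0,-30],0],[[0,0,-70],0],[[0,0,-90],0],[[0,0,-90],0],[[0,0,-90],0]]}}

```text
time_s: 3.9
ee_pos: [0.4413, -0.1168, 0.0958]
orientation: [2.47, 1.942, -0.0]
contact_force: [-0.2, 0.0, -1.6]
grip_width: 0.337
gripper_force: 40.5
```

```bash
python3 -c "
from h import *
delta(536.6,108.6,100,-18.25)"
```

```text
d [241.5  39.5  -4.2] twist 0.08 | pos [ 441.3 -116.8   95.8] yaw -13.6 q6 -0.19 t 3.9 F [-0.2  0.  -1.6] tilt z [ 0. -0. -1.]
```

>>> {"method": "apply_moves", "body": {"deltas": [[[30,5,0],0.01],[[65,11,0],0.02],[[100,17,0],0.04],[[135,23,0],0.06],[[170,28,0],0.07],[[205,34,0],0.08],[[228,37,0],0.08],[[241,39,0],0.08],[[241,39,0],0.08],[[241,39,0],0.08]]}}

```text
time_s: 4.9
ee_pos: [0.5352, 0.1075, 0.095]
orientation: [-2.544, -1.841, 0.004]
contact_force: [-0.5, -0.1, -1.3]
grip_width: 0.341
gripper_force: 40.4
```

```bash
python3 - <<'E'
from h import *
delta(536.6,108.6,60,-18.25)
for n in ("top","side"):
    im=bgr(n); cv2.imwrite(f"pics/{n}1.png",im)
a=cv2.imread("pics/top1.png")[160:260,180:300]; b=cv2.imread("pics/side1.png")[110:210,230:350]
cv2.imwrite("pics/held.png",np.vstack([cv2.resize(x,None,fx=3.9,fy=3,interpolation=cv2.INTER_CUBIC) for x in(a,b)]) if 0 else np.hstack([cv2.resize(x,(396,330),interpolation=cv2.INTER_CUBIC) for x in(a,b)]))
E
```

```text
d [ 1.5  1.1 35. ] twist 0.001 | pos [535.2 107.5  95. ] yaw -18.2 q6 0.37 t 4.9 F [-0.5 -0.1 -1.3] tilt z [-2.5e-03 -6.0e-04 -1.0e+00]
```

View pics/held.png

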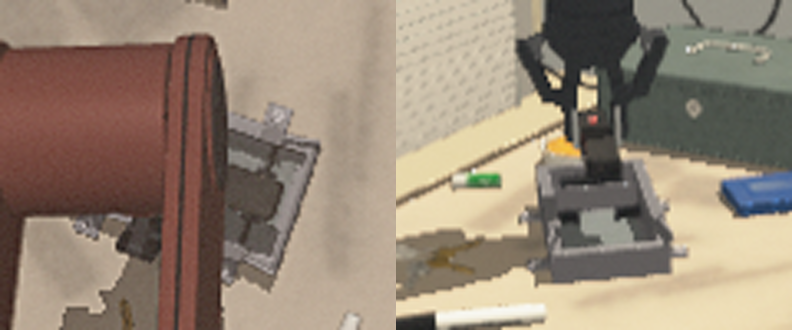

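The torch is held level over the case. The mouth-end part of it appears centred between the ribs. I'll check the case estimate against the side view.

```bash
python3 - <<'E'
from h import *
a=np.radians(71.75);u=np.array([np.cos(a),np.sin(a)]);x=np.array([u[1],-u[0]]);o=np.array([541.7,124.])
W=lambda X,Y,Z:np.r_[o+X*x+Y*u,Z]/1000
for n in("top","side"):print(n,[(p,proj(n,[W(*p)])[0].round(1).tolist()) for p in [(-52,-95,0),(52,-95,0),(-52,86,41),(52,86,41),(-65,-55,6),(65,-55,6)]])
im=cv2.imread("pics/side0.png"); 
# case mouth face: grey vs desk - saturation row scans
hsv=cv2.cvtColor(im,cv2.COLOR_BGR2HSV)
for r in (184,188,192): print(r,"".join("#" if s<45 else "." for s in hsv[r,264:325,1]))
# torch button vs prediction
def btn(n,box):
    h=cv2.cvtColor(cv2.imread(f"pics/{n}1.png"),cv2.COLOR_BGR2HSV); m=(((h[...,0]<8)|(h[...,0]>172))&(h[...,1]>110)).astype(np.uint8); return blob(m,box).reshape(-1,2).mean(0)
T=np.array([535.2,107.5])+ (30-.8)*u
print("btn side",btn("side",(280,140,300,155)),proj("side",[np.r_[T,95-7+23]/1000]))
# torch end mouth-side in top view
Z=95-7+20
for X in(-15,15):print(proj("top",[np.r_[np.array([535.2,107.5])-68.3*u+X*x,Z]/1000]))
h=cv2.imread("pics/top1.png")
for r in range(206,236,2): print(r,"".join("#" if v<80 else "." for v in h[r,245:280].max(1)))
E
```

```text
top [((-52, -95, 0), [263.8, 242.8]), ((52, -95, 0), [277.4, 204.7]), ((-52, 86, 41), [193.1, 218.8]), ((52, 86, 41), [207.8, 179.4]), ((-65, -55, 6), [247.0, 242.5]), ((65, -55, 6), [264.3, 194.6])]
side [((-52, -95, 0), [276.9, 195.7]), ((52, -95, 0), [312.9, 192.4]), ((-52, 86, 41), [271.9, 160.0]), ((52, 86, 41), [304.2, 157.3]), ((-65, -55, 6), [271.3, 188.4]), ((65, -55, 6), [315.2, 184.5])]
184 ............########################################.#.......
188 .......##########################################............
192 .............####################################............
btn side [289.5 146. ] [[288.95082017 145.43948328]]
[[261.72263044 227.29263922]]
[[266.06825759 215.19662876]]
206 ####.............##.......#........
208 ####.............#............#....
210 #######.........#..................
212 ####......#.##..#............#.....
214 .####..............................
216 .###...............##..............
218 ...................#...............
220 #.#................#...............
222 ###.##............#................
224 ##.......###.....#.................
226 ###......########..................
228 ##.......##........................
230 ###.....##.........................
232 #......###.........................
234 .#.................................
```

>>> {"method": "apply_moves", "body": {"deltas": [[[1,1,15],0],[[1,1,35],0],[[1,1,52],0],[[1,1,65],0],[[1,1,72],0],[[1,1,72],0],[[1,1,72],0]]}}

```text
time_s: 5.7
ee_pos: [0.5379, 0.1087, 0.0246]
orientation: [2.545, 1.841, 0.001]
contact_force: [0.1, 0.2, -0.9]
grip_width: 0.339
gripper_force: 40.4
```

```bash
python3 -c "
from h import *
delta(536.6,108.6,11,-18.25)"
```

```text
d [-0.5 -1.2 13.6] twist 0.0 | pos [537.9 108.7  24.6] yaw -18.2 q6 0.37 t 5.7 F [ 0.1  0.2 -0.9] tilt z [ 6.e-04  0.e+00 -1.e+00]
```

>>> {"method": "apply_moves", "body": {"deltas": [[[-0.5,-1,3],0],[[-0.5,-1,6],0],[[-0.5,-1,8],0],[[-0.5,-1,10],0],[[-0.5,-1,10],0]]}}

```text
time_s: 6.2
ee_pos: [0.5362, 0.1087, 0.014]
orientation: [-2.545, -1.842, 0.001]
contact_force: [-0.3, -0.8, -0.7]
grip_width: 0.334
gripper_force: 40.4
```

>>> {"method": "apply_moves", "body": {"deltas": [[[0,0,1],0],[[0,0,2],0],[[0,0,3],0],[[0,0,3],0]]}}

```text
time_s: 6.6
ee_pos: [0.5363, 0.1086, 0.0111]
orientation: [-2.545, -1.842, 0.0]
contact_force: [-0.4, 0.0, -0.8]
grip_width: 0.338
gripper_force: 40.4
```

>>> {"method": "apply_moves", "body": {"deltas": [[[0,0,0.5],0],[[0,0,1],0],[[0,0,1],0]]}}

```text
time_s: 6.9
ee_pos: [0.5365, 0.1087, 0.011]
orientation: [-2.545, -1.842, 0.0]
contact_force: [-3.6, -0.9, 5.8]
grip_width: 0.341
gripper_force: 41.2
```

>>> {"method": "apply_moves", "body": {"deltas": [[[0,0,0],0],[[0,0,0],0],[[0,0,0],0],[[0,0,0],0]], "claw": 45}}

```text
time_s: 7.3
ee_pos: [0.5364, 0.1087, 0.0102]
orientation: [2.545, 1.842, 0.0]
contact_force: [-0.7, 0.1, 0.5]
grip_width: 0.529
gripper_force: 0.0
```

>>> {"method": "apply_moves", "body": {"deltas": [[[0,0,-15],0],[[0,0,-40],0],[[0,0,-80],0],[[0,0,-120],0],[[0,0,-130],0]]}}

```text
time_s: 7.8
ee_pos: [0.5399, 0.1089, 0.147]
orientation: [2.541, 1.839, 0.013]
contact_force: [0.4, -0.1, 0.5]
grip_width: 0.53
gripper_force: 0.0
```

```bash
python3 -c "
from h import *
a=np.radians(111.1);u=np.array([np.cos(a),np.sin(a)]);b=np.array([562,-240.5])-20*u;print(b)
delta(b[0],b[1],100,-68.9)"
```

```text
[ 569.19993616 -259.1590707 ]
d [-340.7  142.4   47.1] twist 0.885 | pos [539.9 108.9 147. ] yaw -18.2 q6 0.37 t 7.8 F [ 0.4 -0.1  0.5] tilt z [ 9.7e-03  5.0e-04 -1.0e+00]
```

>>> {"method": "apply_moves", "body": {"deltas": [[[-38,16,0],0.1],[[-76,32,0],0.2],[[-114,48,0],0.3],[[-152,64,0],0.4],[[-190,80,0],0.5],[[-228,96,0],0.62],[[-266,112,10],0.74],[[-304,128,25],0.885],[[-341,141,45],0.885],[[-341,141,65],0.885]], "claw": 32}}

```text
time_s: 8.8
ee_pos: [0.5638, -0.2647, 0.0756]
orientation: [3.087, 0.567, 0.002]
contact_force: [0.5, -0.4, -1.2]
grip_width: 0.375
gripper_force: 0.0
```

```bash
python3 -c "
from h import *
delta(568,-258.6,40,-68.9)
im=bgr('side');cv2.imwrite('pics/side2.png',im)
t=bgr('top');cv2.imwrite('pics/top2.png',t)
a=cv2.resize(im[140:260,250:410],(400,300),interpolation=cv2.INTER_CUBIC);b=cv2.resize(t[165:255,185:305],(400,300),interpolation=cv2.INTER_CUBIC)
cv2.imwrite('pics/v2.png',np.hstack([a,b]))"
```

```text
d [ 6.1 -4.3 35.6] twist -0.005 | pos [ 563.8 -264.7   75.6] yaw -69.2 q6 0.64 t 8.8 F [ 0.5 -0.4 -1.2] tilt z [ 0.0019 -0.0028 -1.    ]
```

View pics/v2.png

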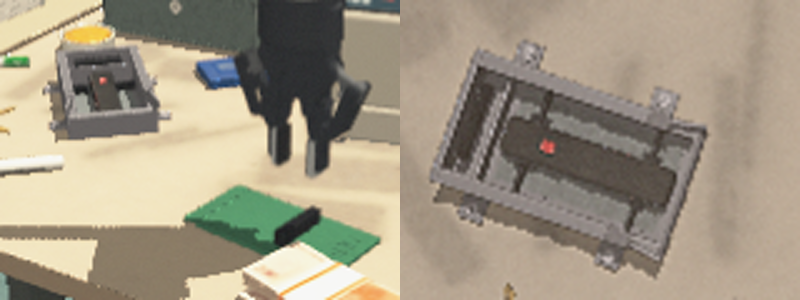

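The torch lies flat in the cradle lane, running from (500,135) to (675,190) in the crop with the button at (547,147). The fingers are above the lid's bar. Descending next.

>>> {"method": "apply_moves", "body": {"deltas": [[[4,-3,8],0],[[4,-3,20],0],[[4,-3,30],0],[[4,-3,36],0],[[4,-3,36],0],[[4,-3,36],0]]}}

```text
time_s: 9.5
ee_pos: [0.5665, -0.2549, 0.0393]
orientation: [-3.089, -0.575, 0.0]
contact_force: [-0.3, -0.6, 0.4]
grip_width: 0.377
gripper_force: 0.0
```

```bash
python3 -c "
from h import *
delta(568,-258.6,8,-68.9)"
```

```text
d [ 0.1  4.  31.3] twist -0.0 | pos [ 566.5 -254.9   39.3] yaw -68.9 q6 0.65 t 9.5 F [-0.3 -0.6  0.4] tilt z [-1.e-04 -0.e+00 -1.e+00]
```

>>> {"method": "apply_moves", "body": {"deltas": [[[0,3.5,8],0],[[0,3.5,16],0],[[0,3.5,23],0],[[0,3.5,28],0],[[0,3.5,30],0],[[0,3.5,30],0]]}}

```text
time_s: 10.1
ee_pos: [0.5673, -0.2582, 0.0087]
orientation: [-3.088, -0.574, 0.001]
contact_force: [0.3, -0.3, 0.1]
grip_width: 0.372
gripper_force: 0.0
```

>>> {"method": "apply_moves", "body": {"deltas": [[[0,0,0],0],[[0,0,0],0],[[0,0,0],0],[[0,0,0],0],[[0,0,0],0],[[0,0,0],0]], "claw": 5, "grip_force": 80}}

```text
time_s: 10.7
ee_pos: [0.5681, -0.2586, 0.01]
orientation: [3.088, 0.574, 0.001]
contact_force: [0.2, 1.0, 5.7]
grip_width: 0.113
gripper_force: 80.3
```

>>> {"method": "apply_moves", "body": {"deltas": [[[0,0,-10],0],[[0,0,-30],0],[[0,0,-60],0],[[0,0,-85],0],[[0,0,-90],0],[[0,0,-90],0]]}}

```text
time_s: 11.3
ee_pos: [0.5681, -0.2586, 0.1002]
orientation: [3.087, 0.574, 0.002]
contact_force: [-0.2, -0.2, -0.5]
grip_width: 0.111
gripper_force: 79.6
```

```bash
cat >> h.py <<'E'
A=np.radians(71.75);U=np.array([np.cos(A),np.sin(A)]);X=np.array([U[1],-U[0]]);O=np.array([541.7,124.])
def case(x,y): return O+x*X+y*U
def tocase():
    p=ctrl.get_obs()['ee_pos']*1000; d=p[:2]-O; print("TCP in case x %.1f y %.1f z %.1f"%(d@X,d@U,p[2]))
E
python3 -c "
from h import *
p=case(0,-200);print(p)
delta(*p,100,71.75)"
```

```text
[479.0672387  -65.93982524]
d [-1.380e+01 -2.118e+02 -2.000e-01] twist 0.686 | pos [ 568.1 -258.6  100.2] yaw -68.9 q6 0.65 t 11.3 F [-0.2 -0.2 -0.5] tilt z [ 0.0016 -0.001  -1.    ]
```

>>> {"method": "apply_moves", "body": {"deltas": [[[-1,-20,0],0.07],[[-3,-45,0],0.15],[[-5,-70,0],0.23],[[-7,-95,0],0.31],[[-8,-120,0],0.39],[[-10,-145,0],0.47],[[-11,-170,0],0.55],[[-13,-195,0],0.62],[[-14,-212,0],0.686],[[-14,-212,0],0.686]]}}

```text
time_s: 12.3
ee_pos: [0.4757, -0.0634, 0.0969]
orientation: [-3.101, 0.496, 0.008]
contact_force: [0.2, -0.2, -0.7]
grip_width: 0.11
gripper_force: 79.6
```

>>> {"method": "apply_moves", "body": {"deltas": [[[0,0,15],0],[[0,0,30],0],[[0,0,42],0],[[0,0,48],0],[[0,0,50],0],[[0,0,50],0],[[0,0,50],0]]}}

```text
time_s: 13.0
ee_pos: [0.4789, -0.0658, 0.0498]
orientation: [3.102, -0.498, 0.002]
contact_force: [-0.3, -0.1, -0.8]
grip_width: 0.114
gripper_force: 79.6
```

```bash
python3 - <<'E'
from h import *
p=case(0,-190);delta(*p,50,71.75);tocase()
for n in ("top","side"): cv2.imwrite(f"pics/{n}3.png",bgr(n))
a=cv2.imread("pics/top3.png")[165:290,200:360]; b=cv2.imread("pics/side3.png")[130:255,220:380]
cv2.imwrite("pics/v3.png",np.hstack([cv2.resize(x,(400,312),interpolation=cv2.INTER_CUBIC) for x in(a,b)]))
E
```

```text
d [  0.2 -10.   -0.2] twist 0.0 | pos [478.9 -65.8  49.8] yaw -108.2 q6 1.59 t 13.0 F [-0.3 -0.1 -0.8] tilt z [ 9.e-04 -3.e-04 -1.e+00]
TCP in case x -0.2 y -200.0 z 49.8
```

View pics/v3.png

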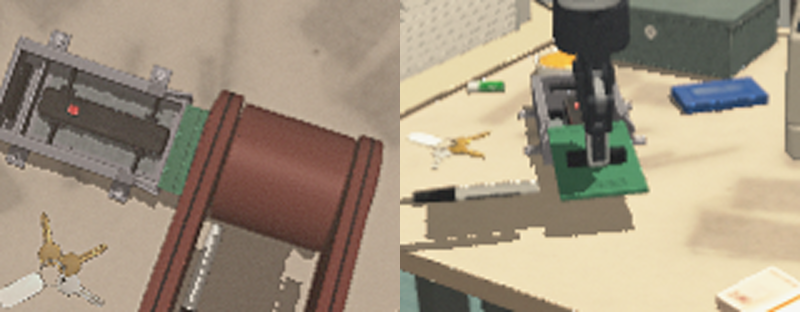

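The lid is held level at the mouth. In the top crop its nose edge runs from (188,105) to (163,190). In the side crop its tail edge runs from (562,198) to (648,190). Next I'll measure its offset in the grip.

```bash
python3 - <<'E'
from h import *
t=cv2.imread("pics/top3.png").astype(int); s=cv2.imread("pics/side3.png").astype(int)
def cas(P): P=P*1000; return np.c_[(P[:,:2]-O)@X,(P[:,:2]-O)@U].round(1).tolist()
for nm,im,box in(("top",t,(262,195,292,250)),("side",s,(270,170,335,215))):
    g=((im[...,1]-im[...,2]>15)&(im[...,1]-im[...,0]>8)).astype(np.uint8)
    c=blob(g,box); q=cv2.approxPolyDP(c,3,True).reshape(-1,2); print(nm,q.tolist(),"z46",cas(onz(nm,q,.047)),"z40",cas(onz(nm,q,.041)))
    # side edges: leftmost/rightmost per row
    m=cv2.drawContours(np.zeros(g.shape,np.uint8),[c],-1,1,-1)
    if nm=="side":
        for r in range(180,212,4):
            w=np.flatnonzero(m[r]); 
            if len(w): print(r,w[0],w[-1],cas(onz(nm,[(w[0]-.5,r),(w[-1]+.5,r)],.047)))
    else:
        for cc in range(262,292,3):
            w=np.flatnonzero(m[:,cc])
            if len(w): print(cc,w[0],w[-1],cas(onz(nm,[(cc,w[0]-.5),(cc,w[-1]+.5)],.047)))
E
```

```text
top [[276, 207], [263, 239], [270, 242], [282, 212]] z46 [[42.8, -97.0], [-42.2, -93.4], [-43.5, -112.1], [36.0, -115.2]] z40 [[43.1, -96.6], [-42.4, -93.0], [-43.7, -111.8], [36.3, -114.9]]
265 233 240 [[-25.6, -92.7], [-44.1, -99.3]]
268 225 241 [[-4.6, -93.0], [-44.0, -107.1]]
271 217 242 [[16.5, -93.3], [-43.9, -114.9]]
274 208 235 [[40.0, -92.8], [-25.2, -116.0]]
277 208 226 [[42.5, -99.8], [-1.9, -115.6]]
280 209 217 [[42.6, -107.6], [21.5, -115.1]]
side [[309, 178], [305, 178], [303, 188], [309, 188], [310, 194], [301, 197], [286, 196], [286, 191], [293, 189], [293, 180], [279, 181], [284, 209], [318, 206]] z46 [[41.9, -96.9], [30.8, -94.4], [16.6, -160.5], [32.4, -163.9], [29.7, -201.5], [4.4, -214.4], [-33.1, -200.3], [-30.2, -169.7], [-10.6, -161.1], [-4.1, -101.1], [-43.4, -99.6], [-44.7, -272.3], [39.2, -273.6]] z40 [[43.7, -83.1], [32.4, -80.6], [18.0, -147.5], [34.0, -151.0], [31.3, -189.0], [5.7, -202.1], [-32.2, -187.8], [-29.4, -156.9], [-9.5, -148.1], [-2.9, -87.4], [-42.7, -85.9], [-44.0, -260.7], [40.9, -262.1]]
180 282 310 [[-35.9, -94.1], [44.0, -111.7]]
184 279 311 [[-46.3, -119.9], [42.8, -139.4]]
188 280 312 [[-45.7, -146.9], [41.6, -165.9]]
192 281 314 [[-45.1, -172.9], [43.0, -191.9]]
196 282 315 [[-44.6, -197.8], [41.9, -216.4]]
200 283 317 [[-44.0, -221.8], [43.3, -240.5]]
204 283 318 [[-46.0, -244.4], [42.2, -263.1]]
208 284 305 [[-45.5, -266.7], [7.5, -277.9]]
```

>>> {"method": "apply_moves", "body": {"deltas": [[[0.8,-5,0],0],[[0.8,-10,0],0],[[0.8,-15,0],0],[[0.8,-17,0],0],[[0.8,-17,3],0],[[0.8,-17,6],0],[[0.8,-17,8],0],[[0.8,-17,8],0],[[0.8,-17,8],0]]}}

```text
time_s: 14.0
ee_pos: [0.4843, -0.0498, 0.0411]
orientation: [-3.102, 0.498, 0.001]
contact_force: [-0.5, -0.2, -1.2]
grip_width: 0.115
gripper_force: 79.6
```

>>> {"method": "apply_moves", "body": {"deltas": [[[0,0,0.5],0],[[0,0,1],0],[[0,0,1.5],0],[[0,0,1.5],0]]}}

```text
time_s: 14.4
ee_pos: [0.4845, -0.0497, 0.0398]
orientation: [-3.102, 0.498, -0.0]
contact_force: [-0.1, -0.0, -1.3]
grip_width: 0.111
gripper_force: 79.6
```

```bash
python3 -c "
from h import *
tocase();delta(*case(.6,-190),40,71.75)"
```

```text
TCP in case x 0.0 y -182.9 z 39.8
d [ 0.6  7.1 -0.2] twist 0.0 | pos [484.5 -49.7  39.8] yaw -108.2 q6 1.62 t 14.4 F [-0.1 -0.  -1.3] tilt z [ 1.e-04 -0.e+00 -1.e+00]
```

>>> {"method": "apply_moves", "body": {"deltas": [[[0.5,0,0.5],0],[[0.5,0,1],0],[[0.5,0,1],0]]}}

```text
time_s: 14.7
ee_pos: [0.485, -0.0499, 0.0389]
orientation: [3.102, -0.498, 0.0]
contact_force: [-0.6, -0.5, 0.4]
grip_width: 0.115
gripper_force: 79.8
```

>>> {"method": "apply_moves", "body": {"deltas": [[[0,-4,-0.3],0],[[0,-8,-0.3],0],[[0,-12,-0.3],0],[[0,-16,-0.3],0],[[0,-20,-0.3],0],[[0,-20,-0.3],0]]}}

```text
time_s: 15.3
ee_pos: [0.4916, -0.0301, 0.0392]
orientation: [-3.101, 0.497, -0.001]
contact_force: [1.1, 0.3, 1.5]
grip_width: 0.114
gripper_force: 80.0
```

```bash
python3 -c "
from h import *
tocase();delta(*case(.6,-140),39,71.75)"
```

```text
TCP in case x 0.7 y -162.0 z 39.2
d [ -0.1 -22.    0.2] twist 0.001 | pos [491.6 -30.1  39.2] yaw -108.2 q6 1.67 t 15.3 F [1.1 0.3 1.5] tilt z [ 7.e-04  6.e-04 -1.e+00]
```

>>> {"method": "apply_moves", "body": {"deltas": [[[0,-4,0],0],[[0,-8,0],0],[[0,-12,0],0],[[0,-16,0],0],[[0,-20,0],0],[[0,-20,0],0]]}}

```text
time_s: 15.9
ee_pos: [0.4979, -0.0113, 0.0393]
orientation: [-3.102, 0.497, -0.001]
contact_force: [0.6, -0.9, 3.8]
grip_width: 0.109
gripper_force: 80.3
```

```bash
python3 -c "
from h import *
tocase();delta(*case(.6,-140),39,71.75)"
```

```text
TCP in case x 0.7 y -142.2 z 39.3
d [-0.1 -2.2  0.3] twist 0.001 | pos [497.9 -11.3  39.3] yaw -108.2 q6 1.71 t 15.9 F [ 0.6 -0.9  3.8] tilt z [ 7.e-04  4.e-04 -1.e+00]
```

>>> {"method": "apply_moves", "body": {"deltas": [[[0,-5,-0.3],0],[[0,-11,-0.3],0],[[0,-17,-0.3],0],[[0,-23,-0.3],0],[[0,-29,-0.3],0],[[0,-35,-0.3],0],[[0,-40,-0.3],0],[[0,-40,-0.3],0]]}}

```text
time_s: 16.7
ee_pos: [0.5106, 0.0268, 0.0399]
orientation: [-3.102, 0.497, -0.001]
contact_force: [-1.9, -1.6, 6.4]
grip_width: 0.113
gripper_force: 80.7
```

```bash
python3 -c "
from h import *
tocase();delta(*case(.6,-40),39,71.75)"
```

```text
TCP in case x 0.9 y -102.1 z 39.9
d [ -0.3 -62.1   0.9] twist 0.001 | pos [510.6  26.8  39.9] yaw -108.2 q6 1.79 t 16.7 F [-1.9 -1.6  6.4] tilt z [ 9.e-04 -1.e-04 -1.e+00]
```

>>> {"method": "apply_moves", "body": {"deltas": [[[-0.3,-5,-0.7],0],[[-0.3,-11,-0.7],0],[[-0.3,-17,-0.7],0],[[-0.3,-23,-0.7],0],[[-0.3,-29,-0.7],0],[[-0.3,-35,-0.7],0],[[-0.3,-40,-0.7],0],[[-0.3,-40,-0.7],0]]}}

```text
time_s: 17.5
ee_pos: [0.5223, 0.0653, 0.0399]
orientation: [-3.101, 0.497, 0.0]
contact_force: [0.4, 1.8, 0.6]
grip_width: 0.113
gripper_force: 79.9
```

>>> {"method": "apply_moves", "body": {"deltas": [[[0,-4,0],0],[[0,-8,0],0],[[0,-12,0],0],[[0,-15,0],0],[[0,-18,0],0],[[0,-20,0],0],[[0,-20,0],0]]}}

```text
time_s: 18.2
ee_pos: [0.5284, 0.0836, 0.04]
orientation: [-3.102, 0.497, 0.0]
contact_force: [-0.3, 1.0, -1.1]
grip_width: 0.112
gripper_force: 79.7
```

```bash
cat >> h.py <<'E'
def fc():
    f=ctrl.get_obs()['contact_force']; print("F case x %.1f y %.1f z %.1f"%(f[:2]@X,f[:2]@U,f[2]))
E
python3 -c "
from h import *
tocase();fc();delta(*case(.6,-40),39,71.75)"
```

```text
TCP in case x -0.0 y -42.5 z 40.0
F case x -0.6 y 0.9 z -1.1
d [ 0.6 -2.5  1. ] twist 0.001 | pos [528.4  83.6  40. ] yaw -108.2 q6 1.9 t 18.2 F [-0.3  1.  -1.1] tilt z [-2.e-04  3.e-04 -1.e+00]
```

>>> {"method": "apply_moves", "body": {"deltas": [[[0.2,-2,0.2],0],[[0.2,-4,0.2],0],[[0.2,-6,0.2],0],[[0.2,-7,0.2],0],[[0.2,-8,0.2],0],[[0.2,-8,0.2],0]]}}

```text
time_s: 18.8
ee_pos: [0.5312, 0.091, 0.0399]
orientation: [-3.102, 0.498, -0.0]
contact_force: [0.4, -0.1, 0.3]
grip_width: 0.112
gripper_force: 79.9
```

>>> {"method": "apply_moves", "body": {"deltas": [[[0,-0.5,0],0],[[0,-1,0],0],[[0,-1.5,0],0],[[0,-2,0],0],[[0,-2,0],0]]}}

```text
time_s: 19.3
ee_pos: [0.5317, 0.0925, 0.04]
orientation: [3.102, -0.498, -0.0]
contact_force: [-1.7, -1.3, 1.3]
grip_width: 0.113
gripper_force: 80.0
```

```bash
python3 -c "
from h import *
tocase();fc()"
```

```text
TCP in case x 0.4 y -33.0 z 40.0
F case x -1.2 y -1.8 z 1.3
```

Contact is about to start; I'll use small steps from here.

>>> {"method": "apply_moves", "body": {"deltas": [[[0,-0.5,0],0],[[0,-1,0],0],[[0,-1.5,0],0],[[0,-1.5,0],0]]}}

```text
time_s: 19.7
ee_pos: [0.532, 0.093, 0.04]
orientation: [3.1, -0.497, -0.001]
contact_force: [-2.3, -7.3, 3.3]
grip_width: 0.11
gripper_force: 80.3
```

>>> {"method": "apply_moves", "body": {"deltas": [[[0,-0.5,0],0],[[0,-1,0],0],[[0,-1,0],0]]}}

```text
time_s: 20.0
ee_pos: [0.5321, 0.0933, 0.0401]
orientation: [3.099, -0.497, -0.001]
contact_force: [-3.5, -9.5, 5.0]
grip_width: 0.111
gripper_force: 80.5
```

>>> {"method": "apply_moves", "body": {"deltas": [[[0,-0.5,0],0],[[0,-1,0],0],[[0,-1,0],0]]}}

```text
time_s: 20.3
ee_pos: [0.5323, 0.0936, 0.0402]
orientation: [3.098, -0.496, -0.002]
contact_force: [-4.5, -12.5, 6.5]
grip_width: 0.11
gripper_force: 80.7
```

>>> {"method": "apply_moves", "body": {"deltas": [[[0,-0.5,0],0],[[0,-1,0],0],[[0,-1,0],0]]}}

```text
time_s: 20.6
ee_pos: [0.5324, 0.0939, 0.0402]
orientation: [3.097, -0.496, -0.002]
contact_force: [-5.8, -15.6, 8.7]
grip_width: 0.112
gripper_force: 80.8
```

```bash
python3 -c "
from h import *
tocase();fc()"
```

```text
TCP in case x 0.6 y -31.5 z 40.2
F case x -0.7 y -16.6 z 8.7
```

>>> {"method": "apply_moves", "body": {"deltas": [[[0,-0.5,0],0],[[0,-1,0],0],[[0,-1,0],0]]}}

```text
time_s: 20.9
ee_pos: [0.5326, 0.0942, 0.0402]
orientation: [3.096, -0.496, -0.003]
contact_force: [-7.0, -18.0, 9.8]
grip_width: 0.114
gripper_force: 81.0
```

```bash
python3 -c "
from h import *
tocase();fc()"
```

```text
TCP in case x 0.7 y -31.1 z 40.2
F case x -1.0 y -19.3 z 9.8
```

>>> {"method": "apply_moves", "body": {"deltas": [[[-0.2,0,-0.4],0],[[-0.2,0,-0.8],0],[[-0.2,0,-0.8],0]]}}

```text
time_s: 21.2
ee_pos: [0.5326, 0.0951, 0.0405]
orientation: [3.097, -0.497, -0.002]
contact_force: [-4.7, -14.8, 3.6]
grip_width: 0.111
gripper_force: 80.3
```

```bash
python3 -c "
from h import *
tocase();fc()
o=ctrl.get_obs();print(R.from_rotvec(o['orientation']).as_matrix()[:,2], o['torque'])"
```

```text
TCP in case x 0.4 y -30.3 z 40.5
F case x 0.1 y -15.5 z 3.6
[-0.00197393 -0.00446599 -0.99998808] [-2.13002883  0.52772717 -0.01081451]
```

>>> {"method": "apply_moves", "body": {"deltas": [[[0,-0.5,-0.3],0],[[0,-1,-0.3],0],[[0,-1,-0.3],0]]}}

```text
time_s: 21.5
ee_pos: [0.5325, 0.0952, 0.0406]
orientation: [3.096, -0.496, -0.003]
contact_force: [-5.0, -17.3, 3.5]
grip_width: 0.109
gripper_force: 80.3
```

>>> {"method": "apply_moves", "body": {"deltas": [[[0,-0.5,0],0],[[0,-1,0],0],[[0,-1,0],0]]}}

```text
time_s: 21.8
ee_pos: [0.5328, 0.0963, 0.0406]
orientation: [3.096, -0.496, -0.004]
contact_force: [-5.3, -18.0, 3.7]
grip_width: 0.111
gripper_force: 80.3
```

```bash
python3 -c "
from h import *
tocase();fc()"
```

```text
TCP in case x 0.2 y -29.1 z 40.6
F case x 0.7 y -18.8 z 3.7
```

>>> {"method": "apply_moves", "body": {"deltas": [[[0,-0.5,0],0],[[0,-1,0],0],[[0,-1,0],0]]}}

```text
time_s: 22.1
ee_pos: [0.5338, 0.0987, 0.0407]
orientation: [3.099, -0.498, -0.001]
contact_force: [-1.4, -10.1, 0.7]
grip_width: 0.108
gripper_force: 79.9
```

```bash
python3 -c "
from h import *
tocase();fc()"
```

```text
TCP in case x 0.5 y -26.5 z 40.7
F case x 1.8 y -10.1 z 0.7
```

>>> {"method": "apply_moves", "body": {"deltas": [[[-0.2,-0.5,0],0],[[-0.2,-1,0],0],[[-0.2,-1.5,0],0],[[-0.2,-1.5,0],0]]}}

```text
time_s: 22.5
ee_pos: [0.5338, 0.0988, 0.0405]
orientation: [3.096, -0.496, -0.002]
contact_force: [-3.0, -17.0, 2.1]
grip_width: 0.112
gripper_force: 80.0
```

```bash
python3 -c "
from h import *
tocase();fc()"
```

```text
TCP in case x 0.4 y -26.4 z 40.5
F case x 2.5 y -17.1 z 2.1
```

>>> {"method": "apply_moves", "body": {"deltas": [[[-0.3,1,0],0],[[-0.3,2,0],0],[[-0.3,3,0],0],[[-0.3,3,0],0]]}}

```text
time_s: 22.9
ee_pos: [0.5334, 0.0987, 0.0408]
orientation: [3.101, -0.498, 0.001]
contact_force: [0.0, -5.9, -0.7]
grip_width: 0.113
gripper_force: 79.8
```

>>> {"method": "apply_moves", "body": {"deltas": [[[0,0,0],0],[[0,0,0],0],[[0,0,0],0],[[0,0,0],0],[[0,0,0],0]], "claw": 40}}

```text
time_s: 23.4
ee_pos: [0.5332, 0.0998, 0.041]
orientation: [-3.102, 0.497, 0.0]
contact_force: [-0.3, -0.1, 0.2]
grip_width: 0.466
gripper_force: 0.0
```

>>> {"method": "apply_moves", "body": {"deltas": [[[0,0,-15],0],[[0,0,-40],0],[[0,0,-80],0],[[0,0,-120],0],[[-30,40,-150],0],[[-60,80,-160],0],[[-90,120,-160],0],[[-110,160,-160],0],[[-110,200,-160],0],[[-110,200,-160],0]]}}

```text
time_s: 24.4
ee_pos: [0.3649, -0.0598, 0.2024]
orientation: [3.098, -0.507, 0.004]
contact_force: [0.7, 0.4, 0.1]
grip_width: 0.469
gripper_force: 0.0
```

```bash
python3 - <<'E'
from h import *
fc();tocase()
for n in ("top","side"): cv2.imwrite(f"pics/{n}4.png",bgr(n))
a=cv2.imread("pics/top4.png")[155:280,180:340]; b=cv2.imread("pics/side4.png")[110:235,220:380]
cv2.imwrite("pics/v4.png",np.hstack([cv2.resize(x,(400,312),interpolation=cv2.INTER_CUBIC) for x in(a,b)]))
E
```

```text
F case x 0.6 y 0.6 z 0.1
TCP in case x -110.3 y -229.9 z 202.4
```

View pics/v4.png

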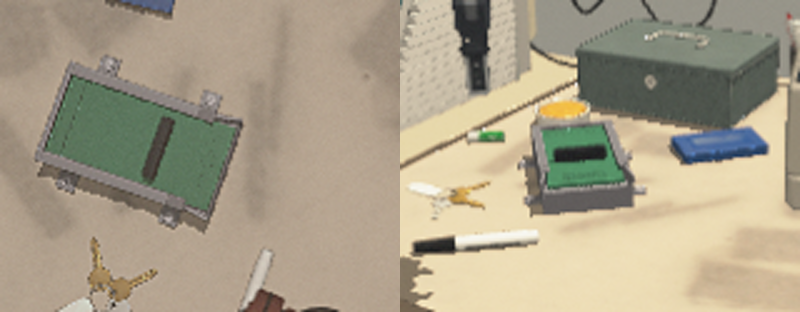

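The lid fills the case right up to the closed-end wall. The bar is at (158,148) in the crop and the bystanders haven't moved. One last numeric check of the bar position before I hand in.

```bash
python3 - <<'E'
from h import *
k=(cv2.imread("pics/top4.png").max(2)<75).astype(np.uint8)
c=blob(k,(233,198,253,232)); p=rect("top",c,.050)[0]-O; print("bar",p@X,p@U)
if abs(p@U+26)<4: print(ctrl.finish_job())
E
```

```text
bar -0.04493934007464251 -26.044003939328302
the job is handed in; nothing more can be done
None
```

The torch is flat in the cradle, and the lid is snapped over the ridge and fully home (bar measured at case y −26.0 mm, against −26 mm nominal). Peak measured push was about 19 N, and I handed the job in with the robot clear at about 24.5 s.

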